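# Find the cap that fits the open sample bottle

## Robot

A 7-joint arm with a two-finger parallel gripper is mounted at the origin on the work surface. World frame = base frame: x ahead of the robot, y to its left, z up, the work surface at z = 0. Lengths are in m, angles in rad, forces in N, time in s.
With the tool pointing down it reaches from about 0.4 to 0.85 m from the base axis. Payload 10.4 kg.
Tool frame: the origin (TCP) lies on the centre line of the jaws, within the pads' length; the fingertips stand 17 mm ahead of it and the grasp point (between the pads) lies 2 mm behind it (manip.tcp_to_tips is the distance from the TCP to the fingertips, in m); z points along the fingers, x is the direction in which the jaws open and shut, and the axes are right-handed (so a half turn about z gives the same grasp; the last joint's range is limited). The gripper opens to 85 mm and grips with 20 to 120 N. Pads are 22 mm wide; open, the fingers measure 114 mm over their backs; the gripper's body (76 mm by 85 mm) begins 54 mm behind the grasp point. The pads swing forward as they close: fully open they stand 13 mm farther back than shut.
Start: joints at [-1.366, 0.332, -0.065, 1.46, 0.022, 1.35, -0.088], TCP at [0.141, 0.609, 0.248] pointing down, gripper open.
Joint ranges: [-2.6, 2.6], [-0.5, 2.12], [-1.47, 1.34], [0.16, 2.42], [-1.27, 4.41], [0.06, 2.06], [-2.6, 2.6]. Speed limits (rad/s): [2.22, 2.22, 2.79, 2.79, 3.14, 3.14, 3.14].

## Interface

Orientations are given as a unit quaternion [x, y, z, w].
In Python, from workcell import manip gives the robot as it stands.
- The arm moves only by the shell command python3 -m pendant 'ROWS' [FORCE]. ROWS is JSON, a list of rows, each a list of 3 entries, a list of its own where there are three numbers: the shift along the world's x, y, z in cm, then the turn, a rotation vector about the world's x, y, z in degrees, then the closure in counts, from 0 (fully open) to 255 (shut). A call has 1 to 12 rows; each row shifts and turns the pose as measured when the row begins; what a row does not reach is not made up. A row lasts 1/8 s, in which the tool goes at most 62.5 mm and 10.7 degrees, less where a joint would pass 70% of its speed; a pose out of reach is approached as far as the arm can. A call is refused whole if a number of a shift passes 6.25 or a number of a turn 10.7, either way. A call with a gripper value outside its range is refused whole. The fingers move at their own pace and stop on an object; FORCE is the grip in N (left out, the last holds). Time passes only in rows, so rows that do not move let the fingers close. It gives the time, the measured TCP pose, the force and the opening at its end, in the units of the state.
- manip.get_obs(): the state, without advancing time (a new reading comes with each control period).
- manip.camera(name): name is "side" or "top" or "wrist"; returns a dict with "pixels" (420x560x3 uint8, red, green, blue), "range_z" (420x560 float32, m along the optical axis (not along the pixel's ray), 0 where there is no reading), "K" (3x3 intrinsics, pixels), "origin" and "rotation" of the camera in the world; the wrist camera has in their place "hand_eye" (4x4, takes a point from camera to tool coordinates, whose origin is the TCP and whose axes are the tool frame's). Camera axes: x right, y down, z forward; pixel columns grow to the right and rows downward; lengths in m; the calibration is good to about 2 mm. A picture is of the moment at which its call begins: read the wrist's pose just before it.
- manip.hand_in(): hands the job in, once; it reports no verdict.
The state is a dict: "clock": time; "joint_pos": joint angles; "joint_velocities": joint speeds; "tau": joint torques, N m; "position": TCP position; "ee_rot": TCP orientation; "ft_force": force on the tool from outside, world axes, zero at the start; "torque": the same for the moment, N m; "grip_width": opening from 0.0 (shut) to 1.0 (fully open).
Only numpy, scipy, OpenCV 4.12 (cv2) and the standard library are available. Lean on these libraries where they do the work, as an engineer would, in place of code of your own. Each camera call takes 0.05 s, during which the arm holds its last target.

## Task

One of the three sample bottles in the carrier is open, and three black screw caps that look alike stand about on the bench; only one has the right thread. Try them on the open neck until you find the one that bites, screw it fully home, and stand the caps that do not fit back on the bench, mouth down. Do not touch the old timber or its board, and do not knock over or shift the other things.

Things in the scene. Friction and masses are not known exactly. Their poses are not given: they have to be found in the camera images.
- open_neck: The neck without a cap, on any one of three alike white square bottles in a grey carrier; fixed. Origin: centre of its rim (the top face, 165 mm above the bench), z up. The neck is a 24 mm post, rim chamfered 2 mm. A right-hand coarse thread runs round it; below, a 42 mm collar lies 29 to 33 mm under the rim and the bottle's shoulder slopes out from 34 to 53 mm under it.
- thread_start (a point): Upper end of one thread ridge of the open neck: on the neck's +x side, 15 mm from its axis, 10 mm below the rim. Ridges: 3 mm round section, 33 mm outer diameter, 7.5 mm apart along the axis, running down clockwise seen from above, over 14.5 mm of height. There are 4, 5 or 6 of them with equally spaced starts; how many is not told.
- carrier: Grey carrier 320 x 105 mm, walls 60 mm high, heavy and fixed to the bench, with the three bottles in a row along its x axis, 95 mm apart, the middle one at its origin (centre of the underside). All rims are 165 mm above the bench. Its yaw is that of the open neck.
- closed1: A fitted cap (46 mm across, fixed) on one of the other two bottles; origin at that bottle's rim, its top 4 mm above.
- closed2: The fitted cap on the remaining bottle, as closed1.
- find: Fragile lacquered timber, 185 x 80 mm and 90 mm high, long axis x, on a white board 260 x 160 x 12 mm, all fixed. Origin: centre of the board's underside.
- cup: Loose clear plastic cup, 54 mm across, 55 mm high, open. Origin: centre of its underside.
- vial: Loose small jar, 36 mm across, 60 mm high. Origin: centre of its underside.
- loupe: Loose dark metal loupe, 42 mm across, 42 mm high. Origin: centre of its underside.
- brush: Loose flat brush, 170 mm long, 30 mm wide, lying along its x axis beyond the caps.
- spatula: Loose slim spatula, 180 mm long, 14 mm wide, lying along its x axis beyond the caps.
- cap_a: Loose black screw cap, one of three alike from outside, standing mouth down: 46 mm across twelve flats (flat normals on the body's +x axis and every 30 degrees), 30 mm high, about 45 g, bore 35 mm wide and 26 mm deep. Origin: centre of the mouth (underside), z up to the closed top. Home on a neck: the top's inside rests on the rim, the origin 26 mm below the rim.
- cap_a_lug (a point): Inner end of one of the four thread lugs in this cap: on the body's +x side, 14 mm from its axis, 6 mm above the mouth. The lugs are alike, 3 mm round, 90 degrees apart. The cap fits only a neck with four thread starts, and goes down 30 mm a turn, clockwise from above; on any other neck the lugs jam on the beginnings of the ridges, about 8 to 13 mm short of home.
- cap_b: Loose black screw cap, one of three alike from outside, standing mouth down: 46 mm across twelve flats (flat normals on the body's +x axis and every 30 degrees), 30 mm high, about 45 g, bore 35 mm wide and 26 mm deep. Origin: centre of the mouth (underside), z up to the closed top. Home on a neck: the top's inside rests on the rim, the origin 26 mm below the rim.
- cap_b_lug (a point): Inner end of one of the five thread lugs in this cap: on the body's +x side, 14 mm from its axis, 6 mm above the mouth. The lugs are alike, 3 mm round, 72 degrees apart. The cap fits only a neck with five thread starts, and goes down 37.5 mm a turn, clockwise from above; on any other neck the lugs jam on the beginnings of the ridges, about 8 to 13 mm short of home.
- cap_c: Loose black screw cap, one of three alike from outside, standing mouth down: 46 mm across twelve flats (flat normals on the body's +x axis and every 30 degrees), 30 mm high, about 45 g, bore 35 mm wide and 26 mm deep. Origin: centre of the mouth (underside), z up to the closed top. Home on a neck: the top's inside rests on the rim, the origin 26 mm below the rim.
- cap_c_lug (a point): Inner end of one of the six thread lugs in this cap: on the body's +x side, 14 mm from its axis, 6 mm above the mouth. The lugs are alike, 3 mm round, 60 degrees apart. The cap fits only a neck with six thread starts, and goes down 45 mm a turn, clockwise from above; on any other neck the lugs jam on the beginnings of the ridges, about 8 to 13 mm short of home.
Not all that is in view belongs to the job. Leave any turquoise or yellow look-alike of the cap_a alone.

How it is judged:
At the end, for the whole second after the job is handed in: One cap sits screwed home on the open neck: its inner top within 2 mm of the rim, centred within 4 mm, upright within 0.06 rad and at rest. The other two caps stand mouth down directly on the bench (origin between 5 mm below and 8 mm above it, tilted less than 0.15 rad), at rest ((((z of cap_a in the frame of open_neck below -0.024 m and horizontal distance between cap_a and open_neck below 0.004 m and angle between cap_a's own z axis and vertical below 0.06 rad and linear speed of cap_a below 0.02 m/s) and (height (world z) of cap_b between -0.005 and 0.008 m and angle between cap_b's own z axis and vertical below 0.15 rad and linear speed of cap_b below 0.02 m/s) and (height (world z) of cap_c between -0.005 and 0.008 m and angle between cap_c's own z axis and vertical below 0.15 rad and linear speed of cap_c below 0.02 m/s)) or ((z of cap_b in the frame of open_neck below -0.024 m and horizontal distance between cap_b and open_neck below 0.004 m and angle between cap_b's own z axis and vertical below 0.06 rad and linear speed of cap_b below 0.02 m/s) and (height (world z) of cap_a between -0.005 and 0.008 m and angle between cap_a's own z axis and vertical below 0.15 rad and linear speed of cap_a below 0.02 m/s) and (height (world z) of cap_c between -0.005 and 0.008 m and angle between cap_c's own z axis and vertical below 0.15 rad and linear speed of cap_c below 0.02 m/s)) or ((z of cap_c in the frame of open_neck below -0.024 m and horizontal distance between cap_c and open_neck below 0.004 m and angle between cap_c's own z axis and vertical below 0.06 rad and linear speed of cap_c below 0.02 m/s) and (height (world z) of cap_a between -0.005 and 0.008 m and angle between cap_a's own z axis and vertical below 0.15 rad and linear speed of cap_a below 0.02 m/s) and (height (world z) of cap_b between -0.005 and 0.008 m and angle between cap_b's own z axis and vertical below 0.15 rad and linear speed of cap_b below 0.02 m/s)))); the robot touches nothing.
It fails at once if the cup, vial, loupe, brush or spatula is shifted more than 25 mm from its place (distance of any of cup, vial, loupe, brush, spatula from where it was at the start of the episode above 0.025 m).
It fails at once if the cup, vial or loupe is tipped over (angle between any of cup, vial, loupe's own z axis and vertical above 0.6 rad).
It fails at once if the find or its board is touched by the robot or by a cap (contact force between any of the fingers, the arm, cap_a, cap_b, cap_c and find above 2 N).
It also fails if it takes over 72 s, if anything falls off the work surface, if the arm or the gripper's body presses on something with over 40 N, if the wrist force passes 120 N, or if a joint passes its speed limit or range.

## Working session

There is one attempt and no reset: what is moved stays moved. The work goes in short steps, Python scripts to look and compute and a shell command to move; the robot and the scene stay as the last step left them, time stands still between calls to the robot, and variables do not carry over. Pictures are saved under pics/ and viewed, and the job is handed in when it is done.

```bash
ls; mkdir -p pics; python3 - <<'E'
from workcell import manip
import cv2,numpy as np
o=manip.get_obs();print(o)
for n in ("top","side","wrist"):
    c=manip.camera(n)
    np.savez(f"{n}0.npz",**c)
    cv2.imwrite(f"pics/{n}0.png",c["pixels"][:,:,::-1])
    print(n,c["K"],c.get("origin"),c.get("rotation"),c.get("hand_eye"))
E
```

```text
pics
{'clock': 0.0, 'joint_pos': array([-1.36555931,  0.33291726, -0.06471358,  1.46097203,  0.02159298,
        1.34990551, -0.08849537]), 'joint_velocities': array([-0.00055942,  0.00019637,  0.00023116,  0.00222665,  0.0005659 ,
       -0.00036138, -0.00041839]), 'tau': array([-1.92490515e-04, -6.25442934e+01,  4.87163581e-02, -3.91613889e+01,
        1.59994955e-02,  9.94889473e-03, -1.28832891e-07]), 'position': array([0.14108145, 0.60849104, 0.24747295]), 'ee_rot': array([ 7.82890054e-01,  6.22159623e-01, -5.70996031e-04,  4.91510643e-04]), 'ft_force': array([-0.06689116,  0.48380123, -0.51907538]), 'torque': array([ 0.03731834, -0.02293907,  0.01963605]), 'grip_width': 1.0018716875050533}
top [[389.38667397   0.         282.11694763]
 [  0.         389.38667397 210.58394789]
 [  0.           0.           1.        ]] [ 0.47097818 -0.03377924  0.95472297] [ 0.70892186 -0.69913062  0.05091718 -0.07780492] None
side [[537.92953762   0.         282.26318965]
 [  0.         537.92953762 208.17055926]
 [  0.           0.           1.        ]] [ 0.13472506 -0.62951836  0.87974009] [ 0.86562226 -0.30980291  0.13276977 -0.37025997] None
wrist [[363.29511608   0.         281.82246837]
 [  0.         363.29511608 207.52949911]
 [  0.           0.           1.        ]] None None [[ 9.99999324e-01  5.73763750e-04  1.01120755e-03 -7.21955414e-04]
 [-8.27821539e-04  9.62082963e-01  2.72755727e-01 -6.96767580e-02]
 [-8.16368208e-04 -2.72756380e-01  9.62082788e-01 -1.27153527e-01]
 [ 0.00000000e+00  0.00000000e+00  0.00000000e+00  1.00000000e+00]]
```

View pics/top0.png

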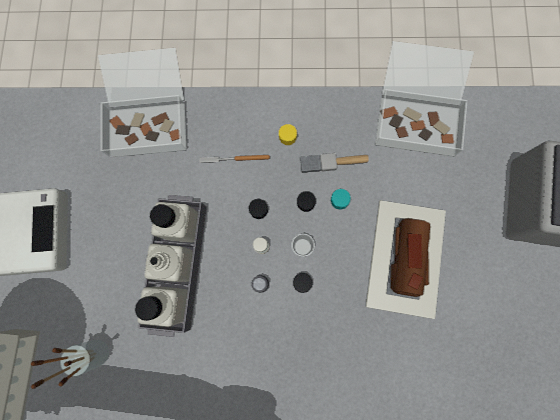

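View pics/side0.png

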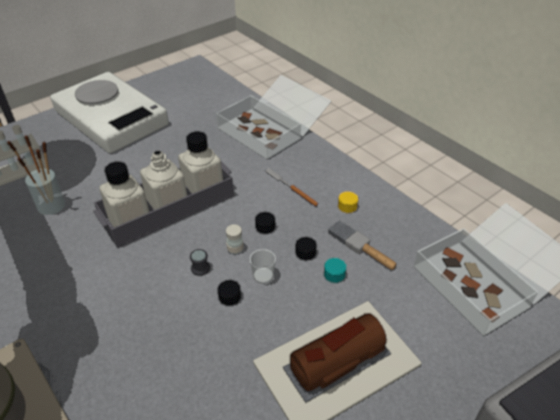

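View pics/wrist0.png

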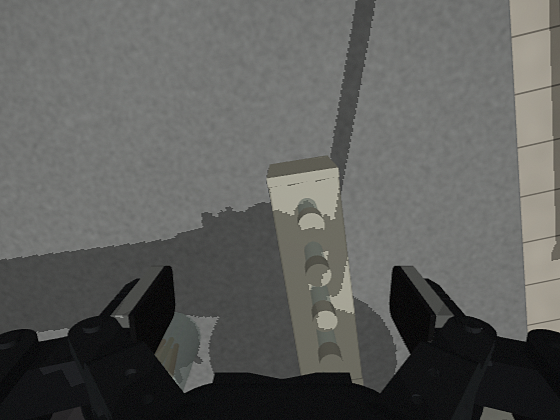

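Top view: the black caps are at pixels (258,209), (306,201) and (303,282). Things that could be mistaken for them are teal (341,199), yellow (288,133), the loupe (260,283), and the fitted caps (163,216) and (150,308). The open neck is at (160,261), the middle bottle.

```bash
cat > h.py <<'E'
import numpy as np,cv2
from scipy.spatial.transform import Rotation as R
def ray(c,u,v,z,T=None):
    K=c["K"];d=np.array([(u-K[0,2])/K[0,0],(v-K[1,2])/K[1,1],1.])
    if T is None: Rm=R.from_quat(c["rotation"]).as_matrix();o=np.array(c["origin"])
    else: Rm=T[:3,:3];o=T[:3,3]
    w=Rm@d;return o+w*(z-o[2])/w[2]
def proj(c,P,T=None):
    if T is None: Rm=R.from_quat(c["rotation"]).as_matrix();o=np.array(c["origin"])
    else: Rm=T[:3,:3];o=T[:3,3]
    p=c["K"]@(Rm.T@(np.array(P)-o));return p[:2]/p[2]
def wristT(c,o):
    T=np.eye(4);T[:3,:3]=R.from_quat(o["ee_rot"]).as_matrix();T[:3,3]=o["position"]
    return T@c["hand_eye"]
def cloud(c,T=None):
    K=c["K"];z=c["range_z"];v,u=np.mgrid[:z.shape[0],:z.shape[1]]
    P=np.stack([(u-K[0,2])/K[0,0]*z,(v-K[1,2])/K[1,1]*z,z],-1)
    if T is None: Rm=R.from_quat(c["rotation"]).as_matrix();o=np.array(c["origin"])
    else: Rm=T[:3,:3];o=T[:3,3]
    return P@Rm.T+o
E
python3 - <<'E'
from h import *
c=dict(np.load("top0.npz"));s=dict(np.load("side0.npz"))
P=cloud(c)
for n,u,v in [("c1",258,209),("c2",306,201),("c3",303,282),("teal",341,199),("loupe",260,283),("vial",261,244),("cup",303,244),("clA",163,216),("clB",150,308),("neck",154,260),("neck2",162,261),("bench",225,260)]:
    print(n,P[v,u].round(3))
dark=(c["pixels"].max(2)<45).astype(np.uint8)
for z,(lo,hi) in {0.03:(.02,.045),0.169:(.16,.18)}.items():
    m=((P[...,2]>lo)&(P[...,2]<hi)).astype(np.uint8)
    if z==.03: m&=dark
    n,l,st,ce=cv2.connectedComponentsWithStats(m)
    for i in range(1,n):
        if st[i,4]>25: 
            w=ray(c,*ce[i],z);print(z,st[i],ce[i].round(1),w.round(4),"side px",proj(s,w).round(0),c["pixels"][int(ce[i][1]),int(ce[i][0])])
im=c["pixels"][180:350,120:360,::-1];cv2.imwrite("pics/topcrop.png",cv2.resize(im,None,fx=3.3,fy=3.3,interpolation=cv2.INTER_CUBIC))
im=s["pixels"][120:320,80:360,::-1];cv2.imwrite("pics/sidecrop.png",cv2.resize(im,None,fx=2.8,fy=2.8,interpolation=cv2.INTER_CUBIC))
E
```

```text
c1 [0.644 0.061 0.031]
c2 [ 0.666 -0.055  0.026]
c3 [ 0.472 -0.049  0.033]
teal [ 0.672 -0.139  0.028]
loupe [0.468 0.051 0.042]
vial [0.557 0.049 0.059]
cup [ 0.563 -0.048  0.006]
clA [0.602 0.245 0.167]
clB [0.416 0.257 0.169]
neck [0.511 0.258 0.164]
neck2 [0.51  0.244 0.156]
bench [0.522 0.142 0.002]
0.03 [297 192  19  18 258] [306.  200.4] [ 0.6669 -0.0544  0.03  ] side px [304. 243.] [25 25 32]
0.03 [249 199  19  19 263] [258. 208.] [0.6469 0.0617 0.03  ] side px [263. 218.] [38 35 37]
0.03 [294 273  11   8  30] [299.4 275.9] [ 0.4863 -0.0401  0.03  ] side px [231. 281.] [46 50 49]
0.169 [547 142  13  86 626] [555.5 188.4] [ 0.6672 -0.5548  0.169 ] side px [534. 375.] [59 59 63]
0.169 [150 204  24  23 406] [161.2 214.8] [0.6041 0.2482 0.169 ] side px [195. 136.] [35 35 40]
0.169 [149 255  12  12 107] [154.6 260.5] [0.5099 0.2549 0.169 ] side px [156. 151.] [34 36 37]
0.169 [135 296  25  25 459] [147.  308.1] [0.4158 0.2628 0.169 ] side px [114. 167.] [42 43 43]
0.169 [ 52 348   7   5  29] [ 55.5 349.9] [0.3326 0.4385 0.169 ] side px [ 43. 143.] [68 44 31]
0.169 [ 33 360  11   6  45] [ 38.3 362.3] [0.3086 0.47   0.169 ] side px [ 26. 140.] [38 24  9]
0.169 [ 38 378  10   7  33] [ 42.5 380.7] [0.2751 0.4572 0.169 ] side px [ 13. 149.] [43 28 18]
0.169 [ 59 379   7   7  30] [ 62.  382.5] [0.2728 0.4182 0.169 ] side px [ 19. 158.] [51 28 17]
```

```bash
ls pics
```

```text
side0.png
sidecrop.png
top0.png
topcrop.png
wrist0.png
```

View pics/topcrop.png

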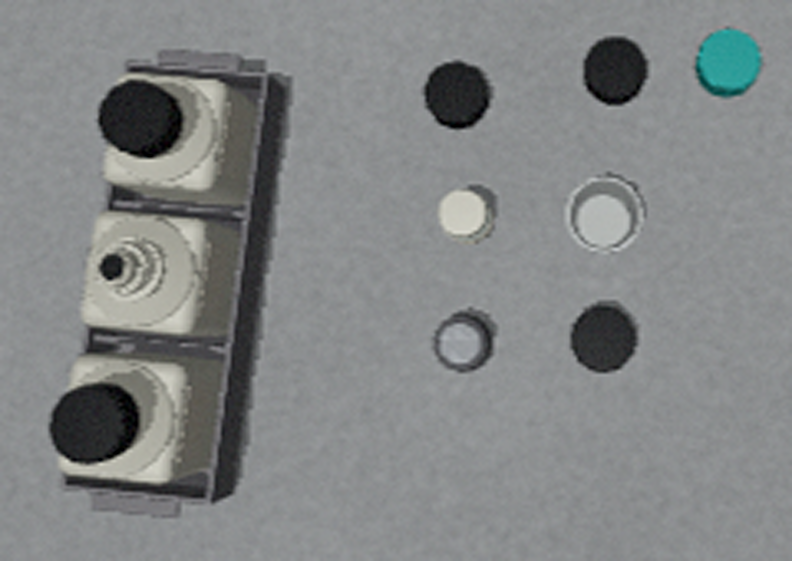

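View pics/sidecrop.png

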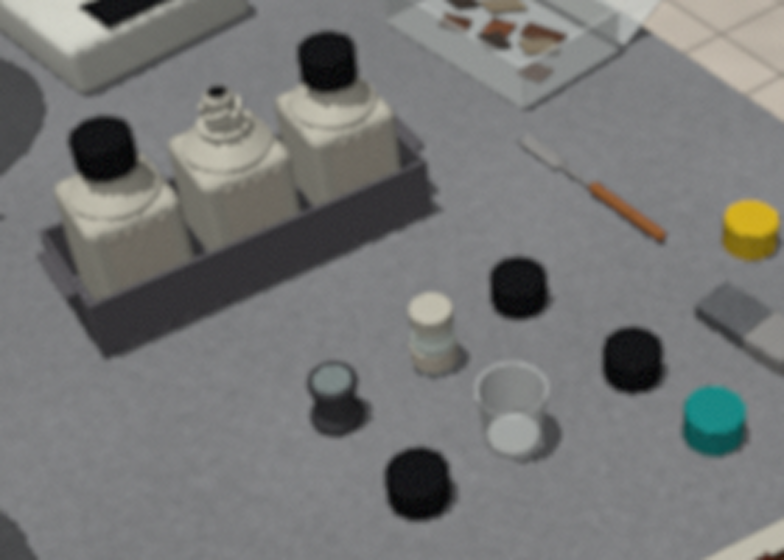

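Choice: the three black caps standing on the bench, at world (0.647,0.062), (0.667,-0.054) and about (0.472,-0.050). Their heights read about 30 mm. The open neck is the middle bottle, at about (0.510,0.256), which matches the midpoint of the closed caps; those are 189 mm apart, as they should be. I'll go above the neck first and measure it from the wrist.

```bash
python3 -m pendant '[[[0,0,5],[0,0,0],0],[[2,0,4],[0,0,0],0],[[5,-3,0],[0,0,0],0],[[5,-3.5,0],[0,0,0],0],[[5,-4,0],[0,0,0],0],[[5,-5,0],[0,0,0],0],[[5,-5,0],[0,0,0],0],[[5,-5,0],[0,0,0],0],[[5,-5,0],[0,0,0],0],[[2,-5,0],[0,0,0],0],[[0,0,0],[0,0,0],0]]' 60
```

```text
clock: 1.52
position: [0.5074, 0.2691, 0.3365]
ee_rot: [0.782, 0.623, -0.003, 0.002]
ft_force: [-0.2, 0.8, -0.2]
grip_width: 1.001
```

```bash
cat > look.py <<'E'
import sys
from h import *
from workcell import manip
def look(name,n="wrist"):
    o=manip.get_obs();c=manip.camera(n)
    cv2.imwrite(f"pics/{name}.png",c["pixels"][:,:,::-1]);c["T"]=wristT(c,o) if n=="wrist" else None
    print(o["clock"],o["position"].round(4),o["ft_force"].round(1),o["grip_width"].round(3))
    return o,c
E
python3 - <<'E'
from look import *
o,c=look("w1");P=cloud(c,c["T"])
m=((P[...,2]>.161)&(P[...,2]<.168)&(c["pixels"].max(2)>0)).astype(np.uint8)
n,l,st,ce=cv2.connectedComponentsWithStats(m)
for i in range(1,n):
    if st[i,4]>40: print(st[i],ce[i].round(1),ray(c,*ce[i],.165,c["T"]).round(4),P[l==i].mean(0).round(4))
print(proj(c,[.51,.2555,.165],c["T"]))
u,v=proj(c,[.51,.2555,.155],c["T"]).astype(int)
im=c["pixels"][max(v-75,0):v+75,u-100:u+100,::-1];cv2.imwrite("pics/w1c.png",cv2.resize(im,None,fx=4,fy=4,interpolation=cv2.INTER_CUBIC))
E
```

```text
Traceback (most recent call last):
  File "look.py", line 7, in look
    print(o["clock"],o["position"].round(4),o["ft_force"].round(1),o["grip_width"].round(3))
                                                                   ^^^^^^^^^^^^^^^^^^^^^
AttributeError: 'float' object has no attribute 'round'
```

View pics/w1.png

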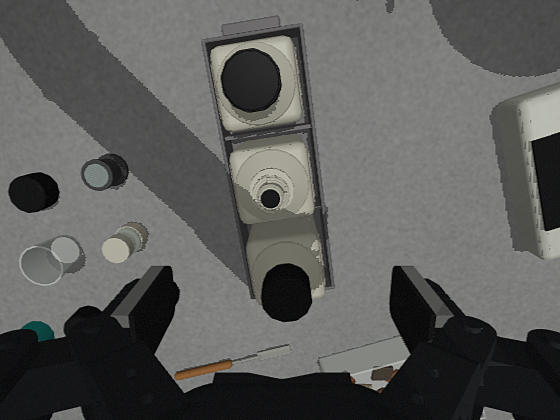

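```bash
sed -i 's/o\["grip_width"\].round(3)/round(float(o["grip_width"]),3)/' look.py
python3 - <<'E'
from look import *
o,c=look("w1b");P=cloud(c,c["T"])
m=((P[...,2]>.161)&(P[...,2]<.168)).astype(np.uint8)
n,l,st,ce=cv2.connectedComponentsWithStats(m)
for i in range(1,n):
    if st[i,4]>40: print(st[i],ce[i].round(1),ray(c,*ce[i],.165,c["T"]).round(4),P[l==i].mean(0).round(4))
print(proj(c,[.51,.2555,.165],c["T"]))
u,v=proj(c,[.51,.2555,.155],c["T"]).astype(int)
im=c["pixels"][max(v-75,0):v+75,u-100:u+100,::-1];cv2.imwrite("pics/w1c.png",cv2.resize(im,None,fx=4,fy=4,interpolation=cv2.INTER_CUBIC))
E
```

```text
1.575 [0.5061 0.2719 0.3362] [0.1 0.8 0.7] 0.999
[253 186  28  28 573] [266.7 199.3] [0.51   0.2561 0.165 ] [0.5098 0.2562 0.166 ]
[258 274  49  22 178] [282.5 280.3] [0.5867 0.2527 0.165 ] [0.5868 0.2526 0.1646]
[265.9887448  199.48716947]
```

View pics/w1c.png

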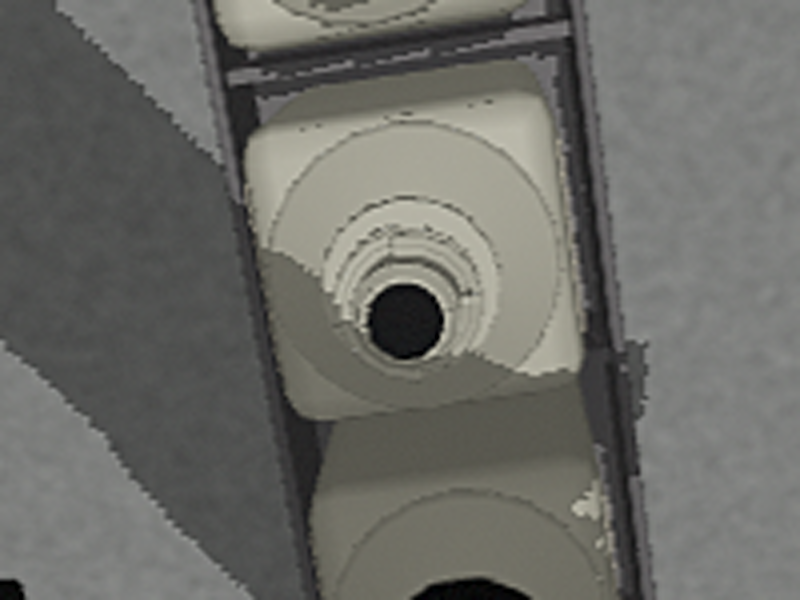

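Neck from the wrist camera: (0.510,0.256), rim height 0.165, agreeing with the top view. The crop shows the rim at crop (405,320) with the thread ridges round it, and no cap. Next I go above cap 1.

```bash
python3 -m pendant '[[[2.5,-5,0],[0,0,0],30],[[2.5,-5,0],[0,0,0],30],[[2.5,-5,0],[0,0,0],30],[[3,-4,-2],[0,0,0],30],[[3,-2,-6],[0,0,0],30],[[0,0,-6],[0,0,0],30],[[0,0,-3],[0,0,0],30],[[0,0,0],[0,0,0],30]]'
cat > caps.py <<'E'
from look import *
def caps(name):
    o,c=look(name);P=cloud(c,c["T"])
    m=((P[...,2]>.024)&(P[...,2]<.036)&(c["pixels"].max(2)<60)).astype(np.uint8)
    n,l,st,ce=cv2.connectedComponentsWithStats(m)
    for i in range(1,n):
        if st[i,4]>300:
            ct=max(cv2.findContours((l==i).astype(np.uint8),0,2)[0],key=cv2.contourArea)
            e,r=cv2.minEnclosingCircle(ct)
            print(st[i],ce[i].round(1),ray(c,*ce[i],.03,c["T"]).round(4),"circ",ray(c,*e,.03,c["T"]).round(4),r, "meas h",np.median(P[l==i][:,2]).round(4))
    q=R.from_quat(o["ee_rot"]).as_matrix();print("jaw deg",np.degrees(np.arctan2(q[1,0],q[0,0])),"tooldown",q[:,2].round(3),"q7",o["joint_pos"][6])
    return o,c
E
python3 -c "
from caps import *
caps('w2')"
```

```text
clock: 2.62
position: [0.6357, 0.0781, 0.1653]
ee_rot: [0.772, 0.636, -0.003, -0.002]
ft_force: [0.4, 0.4, 1.4]
grip_width: 0.88
2.625 [0.6357 0.0781 0.1653] [0.4 0.4 1.4] 0.88
[   8    0   77   40 2332] [48.1 16.4] [ 0.4826 -0.0492  0.03  ] circ [ 0.4762 -0.0483  0.03  ] 38.396060943603516 meas h 0.0311
[ 434    0    9  202 1418] [437.9  96.8] [0.5817 0.1978 0.03  ] circ [0.5841 0.1973 0.03  ] 100.56102752685547 meas h 0.0303
[ 234  192   61   61 2850] [263.8 221.8] [0.6478 0.0611 0.03  ] circ [0.6477 0.0612 0.03  ] 30.59833335876465 meas h 0.0314
[  95  243   61   57 2346] [122.6 269.5] [ 0.6653 -0.0563  0.03  ] circ [ 0.6666 -0.0548  0.03  ] 30.20769500732422 meas h 0.0313
jaw deg 79.017397226553 tooldown [-0.007 -0.001 -1.   ] q7 1.3004470867380202
```

View pics/w2.png

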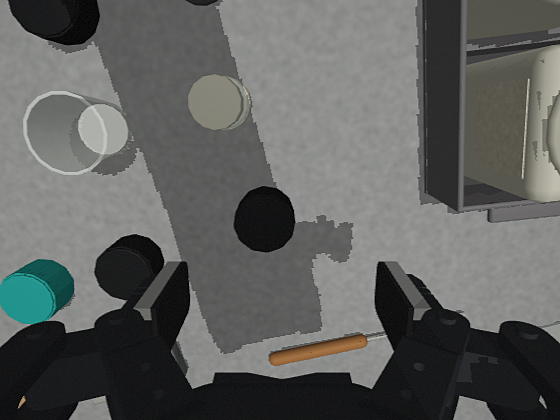

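```bash
python3 -m pendant '[[[1.2,-1.7,-2],[0.2,0,10],30],[[0,0,-4],[0,0,0],30],[[0,0,-3],[0,0,0],30],[[0,0,0],[0,0,0],30]]'; python3 -c "
from caps import *
caps('w3')"
```

```text
clock: 3.18
position: [0.6534, 0.067, 0.0843]
ee_rot: [0.709, 0.706, 0.005, 0.0]
ft_force: [0.5, 0.1, 0.7]
grip_width: 0.885
3.175 [0.6534 0.067  0.0843] [0.5 0.1 0.7] 0.885
[ 508   51   52  196 2809] [537.3 157. ] [0.6098 0.1953 0.03  ] circ [0.6056 0.1958 0.03  ] 99.14771270751953 meas h 0.0297
[ 226  187   88   86 5805] [269.6 229.3] [0.6474 0.0606 0.03  ] circ [0.6474 0.0607 0.03  ] 43.95773696899414 meas h 0.0314
[  10  223   93   82 5712] [ 56.  264.1] [ 0.6666 -0.0551  0.03  ] circ [ 0.6666 -0.0551  0.03  ] 46.38975143432617 meas h 0.0313
jaw deg 89.75998769522617 tooldown [ 0.008  0.007 -1.   ] q7 1.5271197503575507
```

```bash
python3 -m pendant '[[[-0.6,-0.6,-1],[-0.4,0.45,0],30],[[0,0,-3],[0,0,0],30],[[0,0,-1.5],[0,0,0],30],[[0,0,0],[0,0,0],30]]'; python3 -c "
from caps import *
caps('w4')"
```

```text
clock: 3.72
position: [0.6513, 0.0618, 0.036]
ee_rot: [0.708, 0.706, 0.004, 0.003]
ft_force: [0.2, -0.8, 0.1]
grip_width: 0.881
3.725 [0.6513 0.0618 0.036 ] [ 0.2 -0.8  0.1] 0.881
[ 222  218  116  111 9743] [280.  273.3] [0.6468 0.0606 0.03  ] circ [0.6475 0.0606 0.03  ] 57.91938018798828 meas h 0.0314
[   0  265   66   82 3114] [ 24.1 301.8] [ 0.6593 -0.0445  0.03  ] circ [ 0.6611 -0.0459  0.03  ] 45.67236328125 meas h 0.0309
jaw deg 89.83508105298593 tooldown [ 0.011  0.002 -1.   ] q7 1.5439064336277848
```

```bash
python3 -m pendant '[[[-0.4,-0.1,-1.1],[-0.1,0.6,0],30],[[0,0,0],[0,0,0],30],[[0,0,0],[0,0,0],180],[[0,0,0],[0,0,0],180],[[0,0,0],[0,0,0],180],[[0,0,0],[0,0,0],180]]' 60; python3 -c "
from caps import *
caps('w5')"
```

```text
clock: 4.53
position: [0.6491, 0.0608, 0.0281]
ee_rot: [0.708, 0.706, 0.002, 0.001]
ft_force: [0.1, -0.7, -0.8]
grip_width: 0.524
4.525 [0.6491 0.0608 0.0281] [ 0.1 -0.7 -0.8] 0.524
[  216   232   133   115 11196] [281.5 289.1] [0.6472 0.0603 0.03  ] circ [0.648  0.0604 0.03  ] 68.8271484375 meas h 0.0318
[   0  279   57  100 3508] [ 21.3 326.8] [ 0.6635 -0.0424  0.03  ] circ [ 0.6642 -0.0483  0.03  ] 49.96062469482422 meas h 0.031
jaw deg 89.82773510167523 tooldown [ 0.004  0.001 -1.   ] q7 1.546574033960115
```

View pics/w5.png

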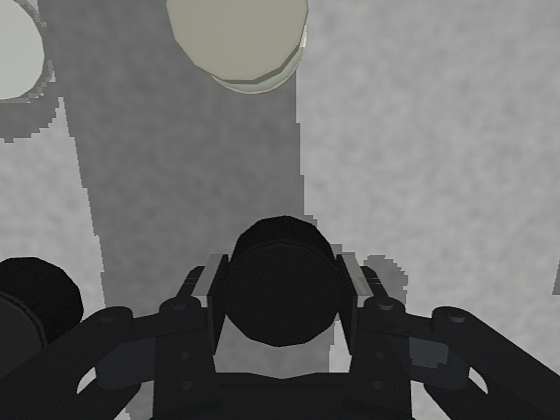

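Cap 1 is held: opening 0.524 × 85 ≈ 45 mm, and the cap is between the pads at pixel (280,280). I lift it and carry it over the neck, turning the jaw to about 160° so there is room for clockwise turning.

```bash
python3 -m pendant '[[[0,0,4],[0,0,0],180],[[0,0,6],[0,0,0],180],[[0,0,6],[0,0,5],180],[[0,0,6],[0,0,10],180],[[-2.5,3.5,2],[0,0,10],180],[[-3,4,0],[0,0,10],180],[[-3,4,0],[0,0,10],180],[[-3,4,0],[0,0,10],180],[[-2,3,0],[0,0,10],180],[[0,0,0],[0,0,0],180]]'; python3 -c "
from caps import *
caps('w6')"
```

```text
clock: 5.82
position: [0.5062, 0.2496, 0.2752]
ee_rot: [0.2, 0.98, 0.001, 0.003]
ft_force: [0.3, -0.5, 0.2]
grip_width: 0.525
5.825 [0.5062 0.2496 0.2752] [ 0.3 -0.5  0.2] 0.525
jaw deg 156.88237800811555 tooldown [ 0.007  0.001 -1.   ] q7 2.2068329310382864
```

View pics/w6.png

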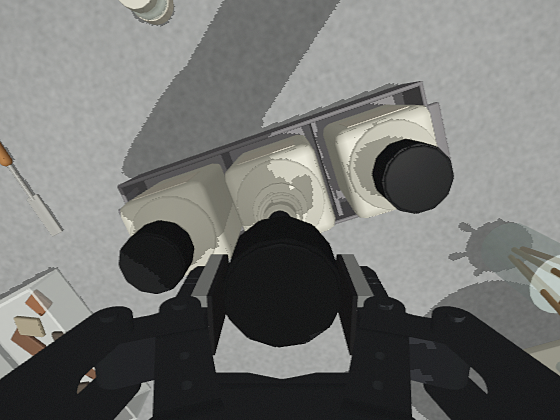

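```bash
python3 -m pendant '[[[0.4,0.8,-3],[0,0.4,0],180],[[0,0,-3],[0,0,0],180],[[0,0,0],[0,0,0],180]]'; python3 -c "
from caps import *
caps('w7')
o,c=look('s7','side')
u,v=proj(c,[.51,.2555,.18]).astype(int)
cv2.imwrite('pics/s7c.png',cv2.resize(c['pixels'][v-60:v+60,u-80:u+80,::-1],None,fx=5,fy=5,interpolation=2))"
```

```text
clock: 6.25
position: [0.5139, 0.2521, 0.2143]
ee_rot: [0.208, 0.978, -0.0, 0.001]
ft_force: [0.3, 0.1, -0.4]
grip_width: 0.521
6.25 [0.5139 0.2521 0.2143] [ 0.3  0.1 -0.4] 0.521
jaw deg 156.01262154618425 tooldown [ 0.002 -0.001 -1.   ] q7 2.1987341856668094
6.3 [0.5146 0.2526 0.216 ] [ 0.3 -0.6  0. ] 0.526
```

View pics/s7c.png

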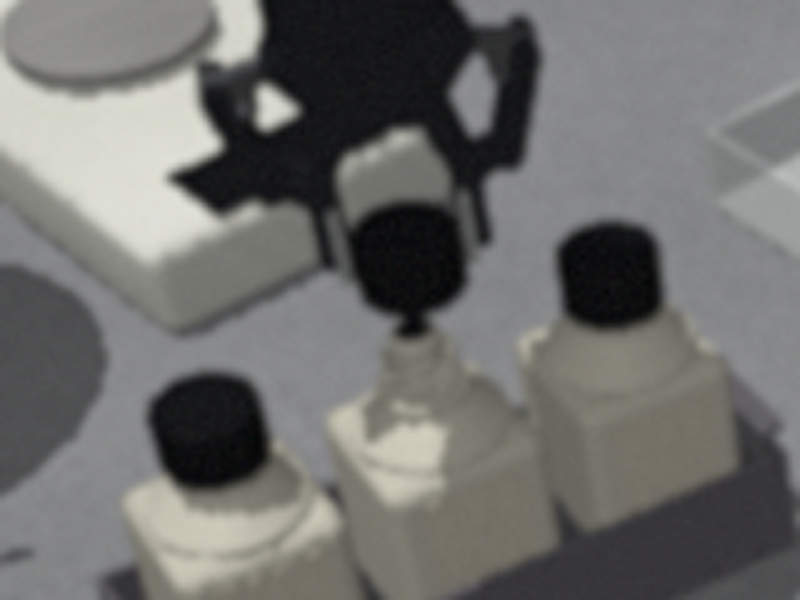

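```bash
python3 -m pendant '[[[-0.4,0.5,-1.0],[0,0.1,0],180],[[0,0,0],[0,0,0],180]]'; python3 -c "
from workcell import manip
for i in range(2): print(manip.get_obs()['position'])"
```

```text
clock: 6.6
position: [0.5116, 0.2585, 0.2086]
ee_rot: [0.208, 0.978, 0.002, 0.003]
ft_force: [-0.5, -0.1, 0.8]
grip_width: 0.524
[0.51163351 0.25853966 0.20860946]
[0.51163351 0.25853966 0.20860946]
```

```bash
python3 -m pendant '[[[-0.1,-0.1,-1.0],[-0.1,0.3,0],180],[[0,0,-0.8],[0,0,0],180],[[0,0,0],[0,0,0],180]]';python3 -m pendant '[[[0,0,-0.4],[0,0,0],180],[[0,0,-0.4],[0,0,0],180]]'; python3 -m pendant '[[[0,0,-0.3],[0,0,0],180],[[0,0,0],[0,0,0],180]]'
```

```text
clock: 6.98
position: [0.5107, 0.2575, 0.1899]
ee_rot: [0.208, 0.978, 0.001, 0.001]
ft_force: [-1.2, 1.0, -0.1]
grip_width: 0.525
clock: 7.22
position: [0.511, 0.2573, 0.182]
ee_rot: [0.208, 0.978, 0.001, 0.001]
ft_force: [-0.9, -2.6, 1.1]
grip_width: 0.522
clock: 7.48
position: [0.511, 0.2568, 0.1785]
ee_rot: [0.208, 0.978, 0.001, 0.001]
ft_force: [0.1, -0.4, 1.0]
grip_width: 0.521
```

```bash
python3 -m pendant '[[[0,0,-0.3],[0,0,0],180],[[0,0,-0.2],[0,0,0],180]]'; python3 -m pendant '[[[0,0,-0.2],[0,0,-8],180],[[0,0,-0.2],[0,0,-8],180]]'; python3 -m pendant '[[[0,0,-0.2],[0,0,-8],180],[[0,0,-0.2],[0,0,-8],180]]'
```

```text
clock: 7.72
position: [0.5114, 0.2574, 0.1766]
ee_rot: [0.208, 0.978, 0.002, 0.001]
ft_force: [-8.1, -5.4, 17.3]
grip_width: 0.523
clock: 7.98
position: [0.5107, 0.256, 0.1756]
ee_rot: [0.346, 0.938, 0.001, 0.001]
ft_force: [-8.0, -5.9, 15.4]
grip_width: 0.525
clock: 8.22
position: [0.5096, 0.2565, 0.1744]
ee_rot: [0.477, 0.879, 0.001, 0.0]
ft_force: [-5.2, 0.3, 10.0]
grip_width: 0.526
```

```bash
python3 -m pendant '[[[0.1,0,-0.2],[0,0,-8],180],[[0,0,-0.2],[0,0,-8],180]]'; python3 -m pendant '[[[0,0,-0.2],[0,0,-8],180],[[0,0,-0.2],[0,0,-8],180]]';  python3 -m pendant '[[[0,0,-0.2],[0,0,-8],180],[[0,0,-0.2],[0,0,-8],180]]'
```

```text
clock: 8.48
position: [0.5106, 0.2578, 0.1729]
ee_rot: [0.597, 0.802, 0.002, 0.001]
ft_force: [-1.4, -3.7, 9.5]
grip_width: 0.525
clock: 8.72
position: [0.5108, 0.258, 0.1714]
ee_rot: [0.706, 0.709, 0.003, 0.001]
ft_force: [-5.2, -3.4, 11.3]
grip_width: 0.52
clock: 8.98
position: [0.5109, 0.2583, 0.1698]
ee_rot: [0.8, 0.6, 0.003, 0.001]
ft_force: [-4.3, -3.8, 12.5]
grip_width: 0.525
```

The cap goes down about 1.5 mm per 17° with roughly 12 N on it, so it is biting, and it is already lower than the jam height. I keep turning.

```bash
python3 -m pendant '[[[0,0,-0.2],[-0.1,0.3,-8],180],[[0,0,-0.2],[0,0,-8],180]]'; python3 -m pendant '[[[0,0,-0.2],[0,0,-8],180],[[0,0,-0.2],[0,0,-8],180]]';  python3 -m pendant '[[[0,0,-0.2],[0,0,-8],180]]';  python3 -m pendant '[[[0,0,-0.2],[0,0,-8],180]]'; python3 -c "
from workcell import manip
o=manip.get_obs();print(o['torque'],o['joint_pos'][6])"
```

```text
clock: 9.22
position: [0.5115, 0.2583, 0.1685]
ee_rot: [0.877, 0.48, 0.002, 0.001]
ft_force: [-5.5, -3.0, 11.8]
grip_width: 0.522
clock: 9.48
position: [0.5119, 0.2583, 0.1671]
ee_rot: [0.937, 0.349, 0.002, 0.001]
ft_force: [-4.0, -4.5, 7.4]
grip_width: 0.524
clock: 9.6
position: [0.5121, 0.2585, 0.1665]
ee_rot: [0.96, 0.281, 0.003, 0.001]
ft_force: [-6.9, -5.5, 17.2]
grip_width: 0.523
clock: 9.72
position: [0.5127, 0.2581, 0.1664]
ee_rot: [0.977, 0.212, 0.003, 0.001]
ft_force: [-6.1, -7.4, 19.7]
grip_width: 0.524
[-1.80744494  1.44908753  1.0664919 ] -0.040450588624687076
```

```bash
for i in 1; do python3 -m pendant '[[[-0.1,0,-0.2],[0,0,-8],180],[[0,0,-0.2],[0,0,-8],180]]'; python3 -c "
from workcell import manip
o=manip.get_obs();print(o['torque'],o['joint_pos'][6])"; done; python3 -m pendant '[[[0,0,-0.1],[0,0,-8],180],[[0,0,0],[0,0,0],180]]';python3 -c "
from caps import *
o,c=look('s8','side')
u,v=proj(c,[.51,.2555,.16]).astype(int)
cv2.imwrite('pics/s8c.png',cv2.resize(c['pixels'][v-60:v+60,u-80:u+80,::-1],None,fx=5,fy=5,interpolation=2))"
```

```text
clock: 9.98
position: [0.5132, 0.2572, 0.1663]
ee_rot: [0.998, 0.07, 0.005, 0.002]
ft_force: [-10.0, -9.9, 21.6]
grip_width: 0.525
[-2.18576383  1.98733383  1.17418408] -0.31793424631755285
clock: 10.22
position: [0.5127, 0.2563, 0.1665]
ee_rot: [1.0, -0.002, 0.004, 0.003]
ft_force: [-0.5, -0.4, -3.8]
grip_width: 0.527
10.225 [0.5127 0.2563 0.1665] [-0.5 -0.4 -3.8] 0.527
```

View pics/s8c.png

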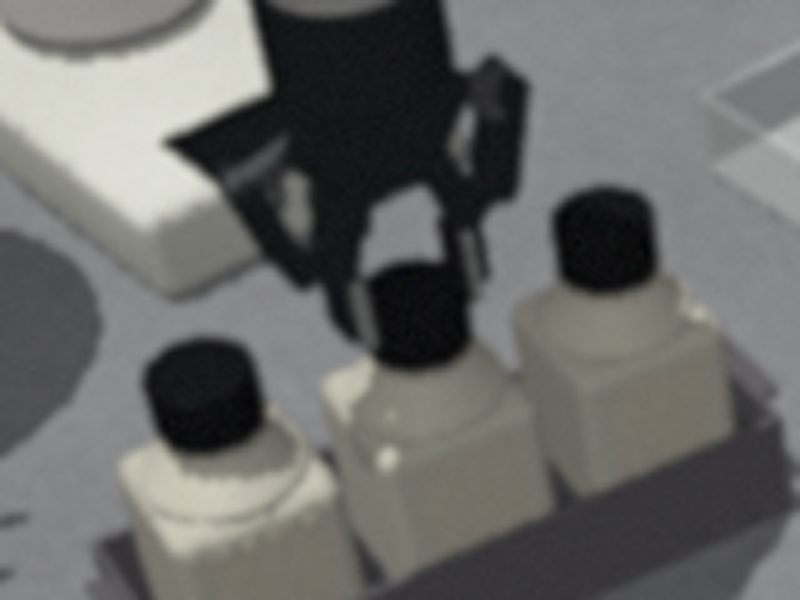

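Height stopped changing at 0.1665 while still turning, with the torque up, and the cap sits level with its neighbours (crop (415,310)). I open, rise and check.

```bash
python3 -m pendant '[[[0,0,0],[0,0,0],60],[[0,0,0],[0,0,0],60],[[0,0,0],[0,0,0],60],[[0,0,3],[0,0,0],60],[[0,0,5],[0,0,0],60],[[0,0,5],[0,0,0],60],[[0,0,0],[0,0,0],60]]';python3 -c "
from caps import *
for n in ('wrist','top','side'):
    o,c=look('f'+n,n);P=cloud(c,c['T'])
    m=((P[...,2]>.155)&(P[...,2]<.18)&(abs(P[...,0]-.51)<.035)&(abs(P[...,1]-.256)<.035)).astype(np.uint8)
    k,l,st,ce=cv2.connectedComponentsWithStats(m)
    for i in range(1,k):
        if st[i,4]>60:
            Q=P[l==i];Q=Q[Q[:,2]>.165]
            print(n,st[i],np.median(P[l==i],0).round(4),ray(c,*ce[i],.169,c['T']).round(4))
            if len(Q)>50:
                A=np.c_[Q[:,:2]-Q[:,:2].mean(0),np.ones(len(Q))];print('plane',np.linalg.lstsq(A,Q[:,2],rcond=None)[0])
    for w in ([.604,.2482,.169],[.4158,.2628,.169],[.51,.2555,.169]):
        u,v=proj(c,w,c['T']).astype(int)
        if 3<u<556 and 3<v<416: print('h',np.median(P[v-3:v+4,u-3:u+4,2]))
"
```

```text
clock: 11.15
position: [0.5127, 0.2574, 0.3002]
ee_rot: [1.0, 0.0, 0.005, 0.002]
ft_force: [0.7, 0.2, -0.9]
grip_width: 0.768
11.15 [0.5127 0.2574 0.3002] [ 0.7  0.2 -0.9] 0.768
wrist [ 247  170   64   64 3153] [0.5114 0.257  0.1703] [0.5112 0.2568 0.169 ]
plane [ 0.0198943  -0.01890308  0.17019306]
h 0.1707067455885336
h 0.17061839860995265
h 0.17050213242519657
11.2 [0.5119 0.2571 0.2979] [-0.4 -0.2 -1.1] 0.762
top [143 249  25  23 451] [0.5107 0.2536 0.1688] [0.5105 0.2536 0.169 ]
plane [0.01466301 0.01053421 0.16902485]
h 0.16933749824564648
h 0.1690072714264298
h 0.16924334013791598
11.25 [0.5113 0.2569 0.2963] [-0.7 -0.5 -0.8] 0.765
side [147 146  23  18 313] [0.5102 0.2464 0.1667] [0.5083 0.2431 0.169 ]
plane [0.01938272 0.00400634 0.16744353]
h 0.16741907655166133
h 0.1681106082853966
h 0.1673273091056734
```

View pics/fwrist.png

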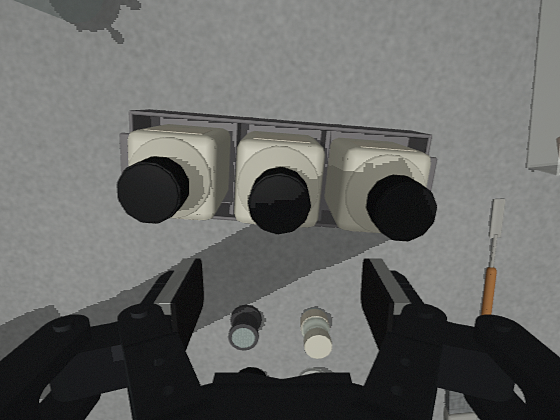

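View pics/fside.png

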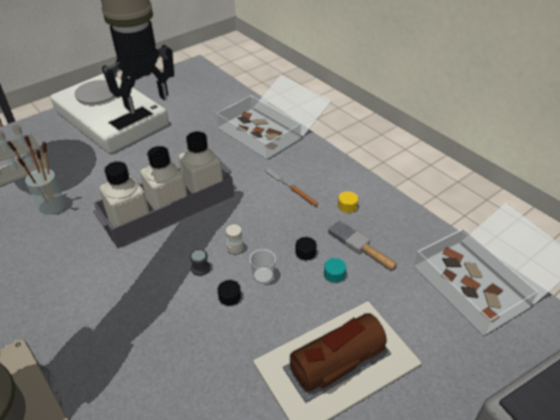

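In the wrist picture the middle cap, at (279,200), sits like the fitted ones. Its top reads the same height as theirs within 0.4 mm in all three cameras, so it is home. The other two caps still stand untouched at side pixels (306,248) and (229,292).

```bash
python3 -c "
from workcell import manip
print(manip.hand_in())"
```

```text
the job is handed in; nothing more can be done
None
```

The right cap is screwed home on the open neck of the middle bottle, and I handed the job in at about 11 s. The first cap I tried, from (0.647, 0.061), turned out to be the one that fits, so the other two were never moved and still stand mouth down.

- **Thread:** under light pressure it went down about 1.5 mm per 17° turned, roughly 31 mm a turn. That points to the four-start cap. At 0.1665 m TCP height it stopped going down while the torque rose.
- **Height:** after release its top reads within 0.1 to 0.4 mm of a fitted cap's top in the same picture, in all three cameras.
- **Centring:** it is about 1 to 3 mm off, depending on the camera. The top view puts the cap at (0.5105, 0.2536) and the wrist view at (0.5112, 0.2568), against a neck at (0.510, 0.256). They differ by about 3 mm, roughly the calibration error. The side-view estimate was about 13 mm off; I discarded it because its mask takes in the cap's flank.
- **Tilt:** plane fits gave about 0.02 to 0.03 rad, against a limit of 0.06. The cameras disagree on its direction, and I did not check the fitted caps' tilt for comparison.
- **Other things:** the gripper was open and clear above the bottle at hand-in. In the last side picture the loose things stand where they were; I checked that by eye only.

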